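# Slide the go-gauge home under the foot of a board test press

### The job

The test press on the bench is closed, and its shut height is to be checked. Take the yellow-tailed go-gauge and slide it flat, bare steel end first, between the guide rails and under the press foot until its end rests against the screw of the brass back stop (find it by feel: it is set differently each time); do not shift the stop, which is only lightly clamped. Leave the gauge lying there, let go, and leave everything else on the bench where it is.

Things in the scene. Friction and masses are not known exactly. Their poses are not given: they have to be found in the camera images.
- press: Orange C-frame bench press, closed and fixed, base 300 x 130 mm, 290 mm tall. Origin: centre of its underside; x = feed direction, from its open front towards its column; z up. Its aluminium bed plate, 110 mm wide, top 50 mm above the bench, runs from x = -150 mm (front edge) to +84 mm; it is bare and flat in front of the guide rails.
- channel_mouth (a point): On the bed's top, midway between the front ends of two straight dark guide rails (press x = -45, y = 0, z = 50 mm; axes as the press). The rails, 7 mm high, 14 mm wide, run from here 105 mm along x and leave a channel 27 mm wide; flared lead-ins reach 11 mm further to the front and open the mouth to about 34 mm.
- foot_under (a point): Centre of the underside of the steel press foot (press x = y = 0, z = 58 mm; axes as the press). The foot, 50 mm along x, 60 mm wide, 18 mm tall, spans the rails, 8 mm above the bed. Above it a 20 mm ram; the orange head overhangs from 30 mm in front of this point backwards, 70 mm wide, 170 to 230 mm above the bench, its ram collar down to 128 mm.
- stop: Back stop: brass block on the bed in mid-channel, 25 mm wide, 19 mm high. Origin: middle of the foot of its front face, 57 to 63 mm behind the foot's centre; axes as the press. From that face a 6 mm steel stop screw, set differently each time, stands out 4 to 16 mm to the front, 3 mm above the bed: it meets the gauge. Lightly clamped: a push of over about 6 N slides the block back.
- go_gauge: The go-gauge: loose flat steel bar 120 mm long (x), 24 mm wide (y), 6 mm thick (z), 90 to 170 g, with a yellow-painted tail and a dark hole in it; origin at the centre of its underside, x towards the bare steel tip. Lies flat on the bench at first, on the right of the press's open front, nearer to the press than the no-go gauge or further off.
- go_gauge_tip (a point): Middle of the lower edge of the go-gauge's bare end, 60 mm ahead of its origin; axes as the gauge. When the gauge is home against the stop screw, its tail stands 16 to 34 mm out in front of the straight rails (5 to 23 mm in front of the lead-ins).
- nogo_gauge: The no-go gauge, to be left alone: like the go-gauge but 10 mm thick, with a red tail. Lies beside the go-gauge, some 160 mm away.
- panel: Bystander: loose green circuit board panel, 160 x 100 mm, lying flat; origin at the centre of its underside.
- tape: Bystander: roll of amber tape lying flat, 80 mm across, 19 mm high; origin at the centre of its underside.
- tray: Bystander: black divided parts tray, 150 x 110 x 35 mm; origin at the centre of its underside.
- screwdriver: Bystander: orange screwdriver lying along its x; origin near its middle on the bench.
- brush: Bystander: black brush lying along its x; origin near its middle on the bench.
- bottle: Bystander: white bottle with blue cap, 60 mm across, 130 mm tall, standing; origin at the centre of its underside.
Things that resemble listed ones, but are neither listed nor needed, are in the scene too. Leave any green or turquoise look-alike of the go_gauge alone.

How it is judged:
By the outcome, as a careful person would: the job done as asked, in the order asked, and still so for the second after the job is handed in, with the robot touching nothing.
It also fails if it takes over 58 s, if anything falls off the work surface, if the arm or the gripper's body presses on something with over 40 N, if the wrist force passes 120 N, or if a joint passes its speed limit or range.

### The arm

A 7-joint arm with a two-finger parallel gripper is mounted at the origin on the work surface. World frame = base frame: x ahead of the robot, y to its left, z up, the work surface at z = 0. Lengths are in mm, angles in rad, forces in N, time in s.
With the tool pointing down it reaches from about 400 to 875 mm from the base axis. Payload 4.4 kg.
Tool frame: the origin (TCP) lies on the centre line of the jaws, within the pads' length; the fingertips stand 25 mm ahead of it and the grasp point (between the pads) lies 6 mm ahead of it (ctrl.finger_overhang is the distance from the TCP to the fingertips, in mm); z points along the fingers, y is the line along which they close (so a half turn about z gives the same grasp; the last joint's range is limited). The gripper opens to 85 mm and grips with 20 to 120 N. Pads are 22 mm wide; open, the fingers measure 114 mm over their backs; the gripper's body (76 mm by 85 mm) begins 54 mm behind the grasp point. The pads swing forward as they close: fully open they stand 13 mm farther back than shut.
Start: joints at [1.198, 0.628, 0.038, 1.517, -0.027, 0.996, -0.02], TCP at [196.333, -619.654, 256.313] pointing down, gripper open.
Joint ranges: [-3.06, 3.06], [-0.37, 2.12], [-1.25, 1.32], [0.18, 2.47], [-1.1, 4.24], [0.23, 1.98], [-2.94, 2.94]. Speed limits (rad/s): [2.57, 2.57, 3.14, 3.14, 3.14, 3.14, 3.14].

### API

Orientations are given as [roll, pitch, yaw] about the fixed x, y, z axes, in that order (R = Rz(yaw) Ry(pitch) Rx(roll)).
In Python, from cell import ctrl gives the robot as it stands. The module is installed in compiled form; this text tells all that it offers.
- The arm moves only by the tool play_rows, never from a script. Its argument "targets" is a list of rows, each a list of 5 numbers: the closure, from 0 (fully open) to 1 (shut), then the shift along the tool's x, y, z in cm, then the turn about the tool's z in degrees. In form: [[gripper, dx, dy, dz, spin], ...]. A call has 1 to 10 rows; each row is the pose to reach, as a shift and turn from the pose commanded when the call began, along the tool's axes at that moment; what a row does not reach only later rows make up. A row lasts 1/10 s, in which the tool goes at most 50 mm and 8.59 degrees, less where a joint would pass 70% of its speed; a pose out of reach is approached as far as the arm can. A call with a gripper value outside its range is refused whole. The fingers move at their own pace and stop on an object; the grip force is fixed at half the most. Time passes only in rows, so rows that repeat a pose let the fingers close. It gives the time, the measured TCP pose, the force, the opening and the grip force at its end, in the units of the state.
- ctrl.read_state(): the state, without advancing time (a new reading comes with each control period).
- ctrl.get_image(name): name is "side" or "top"; returns (picture, depth): 400x640x3 uint8, red, green, blue; 400x640 float32, mm along the optical axis (not along the pixel's ray), 0 where there is no reading.
- ctrl.calibration(name): a dict with "vfov" (degrees; the focal length in pixels is half the picture's height over the tangent of half this angle, whatever the lens; pixels are square), "cx", "cy" (the principal point, pixels), "extrinsics" (4x4, takes a point from camera to world coordinates). Camera axes: x right, y down, z forward; pixel columns grow to the right and rows downward; lengths in mm; the calibration is good to about 2 mm. A picture is of the moment at which its call begins. calibration takes no time and is no camera call.
- ctrl.finish_job(): hands the job in; it is judged then, once.
Trained networks look in the newest picture that a camera, given by its name, has taken for a name from the list of things; names that differ only in an ending like _2 or _b are one class to them, and where a whole thing is asked for, a point or a joint stands for the part that bears it (a point fixed in the world has none). Each returns a list of dicts, best first, with "confidence" (0 to 1); they miss things now and then, are a little off and sometimes report something else, mostly with a low value. They report only what shows in the picture. A call takes as long as a camera call. They do not tell look-alikes from the thing itself.
- ctrl.search_frame(camera, name): "bbox" ([left, top, right, bottom] in pixels, round what is visible of it).
- ctrl.trace(camera, name): "pixels" (400x640 bool, what is visible of it) and "bbox" ([left, top, right, bottom] in pixels, round what is visible of it).
The state is a dict: "clock": time; "qpos": joint angles; "qd": joint speeds; "tau": joint torques, N m; "eef_pos": TCP position; "tool_rot": TCP orientation; "force": force on the tool from outside, world axes, zero at the start; "torque": the same for the moment, N m; "width": finger opening in mm; "gripper_force": force on a finger pad.
Only numpy, scipy, OpenCV 4.12 (cv2) and the standard library are available. Lean on these libraries where they do the work, as an engineer would, in place of code of your own. Each camera call takes 0.05 s, during which the arm holds its last target. There are 200 camera calls.

## Working session

There is one attempt and no reset: what is moved stays moved. The work goes in short steps, Python scripts to look and compute and a tool call to move; the robot and the scene stay as the last step left them, time stands still between calls to the robot, and variables do not carry over. Pictures are saved under pics/ and viewed, at most 10 in all, crops included, and the job is handed in when it is done.

Besides the shell and the picture viewer there is one more tool, called after ">>>" as name(argument=value, ...), one argument or row to a line, values as JSON. play_rows: Moves the arm, as the interface text tells. Its arguments: {"type":"object","properties":{"targets":{"type":"array"}},"required":["targets"]}

```bash
mkdir -p pics; cat > h.py <<'E'
import numpy as np, cv2
from cell import ctrl
def cam(n):
    im,d=ctrl.get_image(n); c=ctrl.calibration(n)
    return im,d,c
def xyz(d,c):
    f=200/np.tan(np.radians(c['vfov'])/2)
    v,u=np.mgrid[0:400,0:640]
    P=np.stack([(u-c['cx'])/f*d,(v-c['cy'])/f*d,d],-1)
    E=np.array(c['extrinsics']); W=P@E[:3,:3].T+E[:3,3]
    W[d==0]=np.nan
    return W
E
python3 - <<'E'
from h import *
for n in ['top','side']:
    im,d,c=cam(n); cv2.imwrite(f'pics/{n}0.png',im[...,::-1]); np.savez(f'{n}0.npz',im=im,d=d)
    print(c)
    for t in ['go_gauge','nogo_gauge','press']:
        print(t,[(round(r['confidence'],2),r['bbox']) for r in ctrl.search_frame(n,t)])
print(ctrl.read_state())
E
```

```text
{'vfov': 50.16957272532614, 'cx': 317.7370761197626, 'cy': 196.43254950638232, 'extrinsics': array([[-5.15761316e-04, -9.82075402e-01,  1.88487770e-01,
         2.58248046e+02],
       [-9.99702231e-01, -4.09205785e-03, -2.40562934e-02,
        -4.11478432e+01],
       [ 2.43963969e-02, -1.88444051e-01, -9.81780859e-01,
         1.40360278e+03],
       [ 0.00000000e+00,  0.00000000e+00,  0.00000000e+00,
         1.00000000e+00]])}
go_gauge [(0.81, [370.1, 251.2, 397.8, 280.4]), (0.59, [470.9, 210.5, 486.3, 249.5]), (0.56, [394.7, 195.6, 408.2, 236.7]), (0.55, [418.2, 239.8, 451.1, 267.8])]
nogo_gauge [(0.55, [343.5, 192.9, 363.7, 225.9])]
press [(0.95, [190.2, 74.3, 296.3, 180.6])]
{'vfov': 42.43246116928452, 'cx': 320.9155124520887, 'cy': 203.76061635287908, 'extrinsics': array([[ 9.93431889e-01, -8.14594057e-02,  8.03582401e-02,
         3.61180739e+02],
       [-1.13719264e-01, -6.24986170e-01,  7.72308369e-01,
        -1.47894092e+03],
       [-1.26889920e-02, -7.76374042e-01, -6.30144695e-01,
         1.23286062e+03],
       [ 0.00000000e+00,  0.00000000e+00,  0.00000000e+00,
  
[... 296 characters left out ...]
 'qpos': array([ 1.19819625,  0.62854063,  0.03851144,  1.51755112, -0.02702237,
        0.99628062, -0.02001312]), 'qd': array([ 7.95958948e-05, -2.20867200e-03,  2.83763947e-04, -2.52472526e-03,
       -7.12828448e-04,  4.72470010e-04,  6.02129410e-04]), 'tau': array([-8.07012966e-04, -5.62664688e+01,  1.22400541e+00, -1.93481165e+01,
        1.09236079e-02,  4.19484262e-03,  1.91517944e-05]), 'eef_pos': array([ 196.30488056, -619.57320192,  256.17396761]), 'tool_rot': array([-3.14133097e+00, -3.44964674e-05,  3.06737108e-01]), 'force': array([-0.40062563,  0.19144191,  0.35140017]), 'torque': array([-0.02908665,  0.00863471,  0.01036826]), 'gripper_force': 0.0, 'width': 85.48844915636452}
```

```bash
python3 - <<'E'
import cv2
a=cv2.imread('pics/top0.png')[60:300,180:500]; cv2.imwrite('pics/topc.png',cv2.resize(a,(800,600),interpolation=3))
a=cv2.imread('pics/side0.png')[80:380,220:520]; cv2.imwrite('pics/sidec.png',cv2.resize(a,(600,600),interpolation=3))
E
```

```text
(no output)
```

View pics/topc.png

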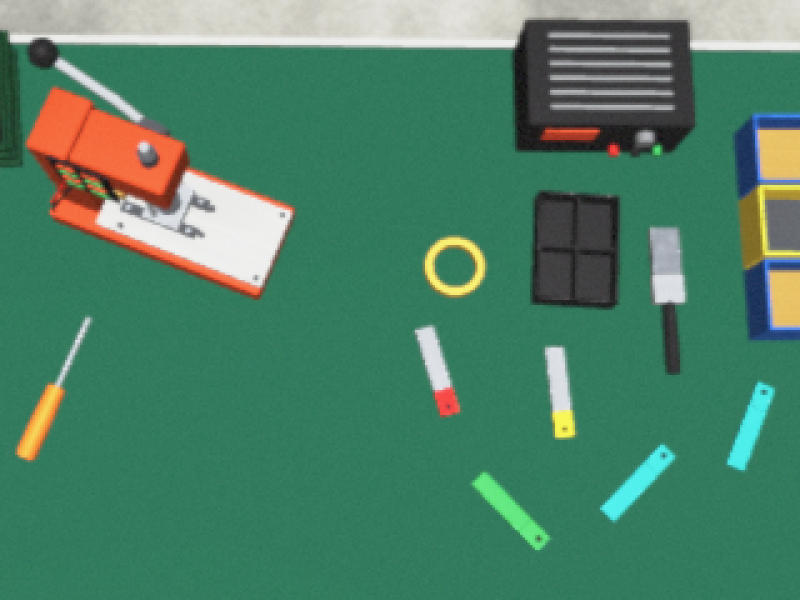

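View pics/sidec.png

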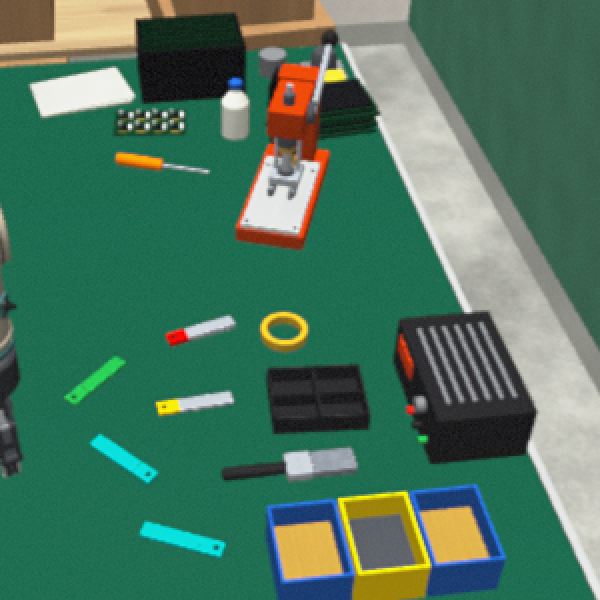

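The yellow-tailed steel bar at top px (395–408, 196–237) is the go-gauge: it has the yellow tail with a hole and the bare steel tip. The red-tailed bar at (343–364, 193–226) is the no-go gauge. The green bar at (370–398, 251–280) and the two turquoise ones at (418–451, 240–268) and (471–486, 210–250) are look-alikes. The crop already shows this enlarged. The press is at (190–296, 74–180), with its open front to the lower right.

```bash
cat >> h.py <<'E'
def rect(P):
    (c,s,a)=cv2.minAreaRect(P.astype(np.float32).reshape(-1,1,2)); return np.round(c,1),np.round(s,1),round(a,2)
def plane_pts(c,mask,z):
    "intersect pixel rays with plane z"
    f=200/np.tan(np.radians(c['vfov'])/2); v,u=np.nonzero(mask)
    D=np.stack([(u-c['cx'])/f,(v-c['cy'])/f,np.ones(len(u))],-1)
    E=np.array(c['extrinsics']); D=D@E[:3,:3].T; o=E[:3,3]
    return o+D*((z-o[2])/D[:,2])[:,None]
E
python3 - <<'E'
from h import *
for n,gb,pb in [('top',(390,190,413,242),(190,70,300,182)),('side',(290,270,345,297),(335,110,395,210))]:
    q=np.load(n+'0.npz'); im,d=q['im'],q['d']; c=ctrl.calibration(n); W=xyz(d,c)
    hsv=cv2.cvtColor(im,cv2.COLOR_RGB2HSV)
    box=np.zeros((400,640),bool); box[gb[1]:gb[3],gb[0]:gb[2]]=1
    steel=box&(hsv[...,1]<70)&(hsv[...,2]>120); yel=box&(hsv[...,0]>20)&(hsv[...,0]<35)&(hsv[...,1]>120)
    P=plane_pts(c,steel|yel,6)
    print(n,'gauge',rect(P[:,:2]),'steel c',plane_pts(c,steel,6).mean(0).round(1),'yel c',plane_pts(c,yel,6).mean(0).round(1),'z',np.nanmedian(W[steel][:,2]))
    box[:]=0; box[pb[1]:pb[3],pb[0]:pb[2]]=1
    bed=box&(abs(W[...,2]-50)<6)&(hsv[...,1]<60)&(hsv[...,2]>150)
    print('bed',rect(plane_pts(c,bed,50)[:,:2]),'zmed',np.nanmedian(W[bed][:,2]),bed.sum())
    org=box&(abs(W[...,2]-230)<8)&(hsv[...,1]>120)
    print('head',rect(W[org][:,:2]) if org.sum()>5 else None)
    base=box&(W[...,2]>6)&(W[...,2]<62)&((hsv[...,1]>150)&(hsv[...,0]<15)|bed); print('base',rect(W[base][:,:2]))
    K=cv2.boxPoints(cv2.minAreaRect(W[base][:,:2].astype(np.float32).reshape(-1,1,2)));print(K.round(1).tolist())
E
```

```text
top gauge (array([ 461.9, -359.7]), array([121.9,  28.4]), 4.23) steel c [ 478.6 -358.4    6. ] yel c [ 417.3 -363.6    6. ] z 5.11768408756916
bed (array([683.7, 124.8]), array([233.8, 109.9]), 68.56) zmed 49.73241804640418 1484
head (array([710.3, 207.4]), array([170.8,  87.3]), 66.06)
base (array([695.6, 155.2]), array([298.5, 131.2]), 68.52)
[[579.9000244140625, 40.400001525878906], [702.0, -7.699999809265137], [811.2999877929688, 270.0], [689.2000122070312, 318.1000061035156]]
side gauge (array([ 460.9, -361.7]), array([121.8,  29.9]), 5.36) steel c [ 478.1 -360.7    6. ] yel c [ 417.2 -366.2    6. ] z 5.653056843507102
bed (array([690.6, 199.8]), array([411. , 167.6]), 85.94) zmed 50.248891750387884 727
head (array([709.6, 201.8]), array([181. ,  80.3]), 69.88)
base (array([703.4, 192.6]), array([410.2, 205.1]), 84.07)
[[580.2000122070312, -0.800000011920929], [784.2000122070312, -21.899999618530273], [826.5, 386.0], [622.5, 407.20001220703125]]
```

```bash
cat >> h.py <<'E'
def to(x,y,z,yawdeg):
    s=ctrl.read_state(); p=s['eef_pos']; yaw=s['tool_rot'][2]
    d=np.array([x,y,z])-p; c,n=np.cos(yaw),np.sin(yaw)
    sp=-(yawdeg-np.degrees(yaw)); sp=(sp+180)%360-180
    print('rows cm',np.round([(d[0]*c+d[1]*n)/10,(d[0]*n-d[1]*c)/10,-d[2]/10,sp],2),'yaw',round(np.degrees(yaw),2),p.round(2),s['force'].round(2),s['width'].round(1),'t',s['clock'])
O=np.array([695.7,155.3]); A=np.radians(68.55); U=np.array([np.cos(A),np.sin(A)]); V=np.array([-U[1],U[0]])
def press(x,y=0): return O+x*U+y*V
E
python3 - <<'E'
from h import *
print(ctrl.finger_overhang)
to(412.7,-364.9,110,4.9)
E
```

```text
25.0Traceback (most recent call last):
  File "<stdin>", line 3, in <module>
  File "h.py", line 25, in to
    print('rows cm',np.round([(d[0]*c+d[1]*n)/10,(d[0]*n-d[1]*c)/10,-d[2]/10,sp],2),'yaw',round(np.degrees(yaw),2),p.round(2),s['force'].round(2),s['width'].round(1),'t',s['clock'])
                                                                                                                                                  ^^^^^^^^^^^^^^^^
AttributeError: 'float' object has no attribute 'round'
```

```bash
sed -i "s/s\['width'\].round(1)/round(s['width'],1)/" h.py
python3 - <<'E'
from h import *
to(412.7,-364.9,110,4.9)
E
```

```text
rows cm [ 28.32 -17.74  14.62  12.67] yaw 17.57 [ 196.3  -619.57  256.17] [-0.4   0.19  0.35] 85.5 t 0.4
```

>>> play_rows(
  targets=[
    [0.3,28.3,-17.7,14.6,12.7],
    [0.55,28.3,-17.7,14.6,12.7],
    [0.55,28.3,-17.7,14.6,12.7],
    [0.55,28.3,-17.7,14.6,12.7],
    [0.55,28.3,-17.7,14.6,12.7],
    [0.55,28.3,-17.7,14.6,12.7],
    [0.55,28.3,-17.7,14.6,12.7],
    [0.55,28.3,-17.7,14.6,12.7],
    [0.55,28.3,-17.7,14.6,12.7],
    [0.55,28.3,-17.7,14.6,12.7],
  ],
)

```text
clock: 1.4
eef_pos: [412.1, -366.9, 110.7]
tool_rot: [3.14, 0.0, 0.084]
force: [-1.6, -0.4, 0.3]
width: 38.7
gripper_force: 0.0
```

```bash
python3 - <<'E'
from h import *
to(412.7,-364.9,30,4.9)
im,d,c=cam('side'); im2,_,_=cam('top')
a=cv2.resize(im[220:340,240:400],(800,600),interpolation=3); cv2.imwrite('pics/s1.png',a[...,::-1])
to(412.7,-364.9,30,4.9)
E
```

```text
rows cm [ 0.08 -0.2   8.07 -0.08] yaw 4.82 [ 412.05 -366.94  110.72] [-1.6  -0.42  0.32] 38.7 t 1.4
rows cm [ 0.15 -0.3   8.11 -0.22] yaw 4.68 [ 411.41 -367.98  111.13] [ 0.25 -0.64 -0.43] 38.7 t 1.5
```

View pics/s1.png

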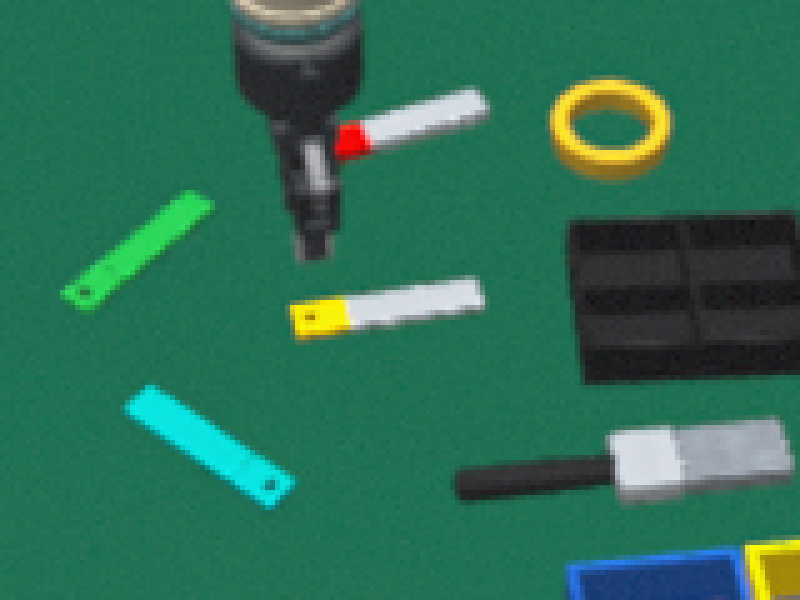

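The side picture shows the open fingers directly above the yellow tail (crop 315,250 over 315,310). I'm descending.

>>> play_rows(
  targets=[
    [0.55,0.1,-0.2,4.0,0],
    [0.55,0.1,-0.2,7.0,0],
    [0.55,0.1,-0.2,8.0,0],
    [0.55,0.1,-0.2,8.3,0],
    [0.55,0.1,-0.2,8.3,0],
  ],
)

```text
clock: 2.0
eef_pos: [413.3, -364.6, 28.0]
tool_rot: [3.141, -0.001, 0.084]
force: [0.8, 0.5, 0.2]
width: 38.4
gripper_force: 0.0
```

```bash
python3 - <<'E'
from h import *
to(412.7,-364.9,27,4.9)
E
```

```text
rows cm [-0.06  0.03  0.1  -0.11] yaw 4.79 [ 413.31 -364.59   28.01] [0.76 0.5  0.24] 38.4 t 2.0
```

>>> play_rows(
  targets=[
    [0.55,0,0,0.15,0],
    [0.8,0,0,0.2,0],
    [1,0,0,0.2,0],
    [1,0,0,0.2,0],
    [1,0,0,0.2,0],
    [1,0,0,0.2,0],
    [1,0,0,0.2,0],
  ],
)

```text
clock: 2.7
eef_pos: [414.1, -364.0, 26.7]
tool_rot: [3.14, -0.001, 0.085]
force: [-0.1, 0.8, 5.6]
width: 21.2
gripper_force: 58.5
```

>>> play_rows(
  targets=[
    [1,0,0,-1,0],
    [1,0,0,-4,0],
    [1,0,0,-8,0],
    [1,0,0,-10,0],
    [1,0,0,-10,0],
    [1,0,0,-10,0],
  ],
)

```text
clock: 3.3
eef_pos: [413.5, -363.2, 125.9]
tool_rot: [3.141, -0.001, 0.085]
force: [-0.2, 0.1, -1.5]
width: 21.6
gripper_force: 59.1
```

```bash
python3 - <<'E'
from h import *
im,d,c=cam('side'); W=xyz(d,c)
hsv=cv2.cvtColor(im,cv2.COLOR_RGB2HSV)
a=cv2.resize(im[220:340,240:400],(800,600),interpolation=3); cv2.imwrite('pics/s2.png',a[...,::-1])
m=(hsv[...,1]<60)&(hsv[...,2]>130)&(W[...,2]>60)&(W[...,2]<160)&(abs(W[...,0]-470)<70)&(abs(W[...,1]+362)<30)
P=W[m]; print(m.sum(),P.mean(0)); 
x=P[:,0]; print(np.polyfit(x-440,P[:,2],1),np.polyfit(x-440,P[:,1],1),x.min(),x.max())
x,y=press(-172); to(x,y,120,68.55)
E
```

```text
177 [ 476.88519369 -359.79061266  104.08463478]
[-1.61245141e-02  1.04679391e+02] [ 8.30302963e-02 -3.62853201e+02] 435.0833961614927 519.5333141187651
rows cm [ 24.94 -33.8    0.51 -63.66] yaw 4.89 [ 413.11 -362.83  125.08] [ 0.12  0.17 -2.17] 21.2 t 3.35
```

View pics/s2.png

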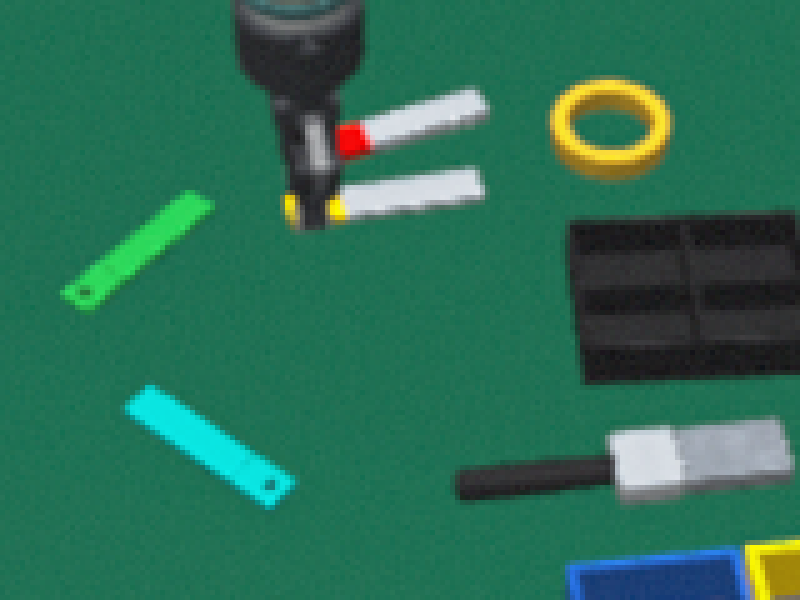

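The gauge is held level by its tail, with the tip about 107 mm ahead of the TCP. I'm carrying it to the press front.

>>> play_rows(
  targets=[
    [1,3,-4,0,-6],
    [1,6,-8,0,-14],
    [1,9,-12,0,-22],
    [1,12,-16,0,-30],
    [1,15,-20,0,-38],
    [1,18,-24,0,-46],
    [1,21,-28,0,-54],
    [1,23.5,-32,0.3,-61],
    [1,24.9,-33.8,0.5,-63.7],
    [1,24.9,-33.8,0.5,-63.7],
  ],
)

```text
clock: 4.35
eef_pos: [633.4, 0.7, 118.3]
tool_rot: [-3.139, -0.003, 1.205]
force: [0.2, 0.6, -1.5]
width: 21.4
gripper_force: 59.1
```

>>> play_rows(
  targets=[
    [1,0,0,0,0],
    [1,0,0,0,0],
    [1,0,0,0,0],
  ],
)

```text
clock: 4.65
eef_pos: [632.1, -7.5, 119.9]
tool_rot: [-3.141, 0.002, 1.194]
force: [-0.4, -0.5, -2.0]
width: 21.3
gripper_force: 59.1
```

```bash
python3 - <<'E'
from h import *
x,y=press(-172); to(x,y,77,68.55)
im,d,c=cam('top'); cv2.imwrite('pics/t3.png',cv2.resize(im[80:200,180:340],(800,600),interpolation=3)[...,::-1])
W=xyz(d,c); hsv=cv2.cvtColor(im,cv2.COLOR_RGB2HSV)
B=(W[...,:2]-O)@np.array([U,V]).T   # press coords
m=(hsv[...,1]<60)&(hsv[...,2]>110)&(W[...,2]>85)&(W[...,2]<125)&(B[...,0]>-175)&(B[...,0]<-40)&(abs(B[...,1])<30)
P=B[m]; print(m.sum(),P.min(0),P.max(0),np.nanmean(W[m][:,2])); k=np.polyfit(P[:,0]+100,P[:,1],1); print('gauge line (press)',k)
r=(W[...,2]>53)&(W[...,2]<62)&(hsv[...,2]<130)&(B[...,0]>-60)&(B[...,0]<-25)&(abs(B[...,1])<32)
for s in (1,-1):
    q=B[r&(B[...,1]*s>0)]; print('rail',s,len(q),q.min(0),q.max(0),q.mean(0)) if len(q) else None
E
```

```text
rows cm [ 0.28 -0.03  4.29 -0.13] yaw 68.42 [632.05  -7.46 119.92] [-0.42 -0.46 -1.98] 21.3 t 4.65
105 [-113.96041837  -11.47509337] [-67.52492274  12.52585098] 97.17367165051634
gauge line (press) [-0.06353569  1.686713  ]
rail 1 13 [-51.16596938  15.52489361] [-25.27043624  25.02202225] [-37.1978214   20.19413124]
rail -1 15 [-53.03225803 -25.52350879] [-26.60208405 -14.25451601] [-39.16794759 -18.99789009]
```

View pics/t3.png

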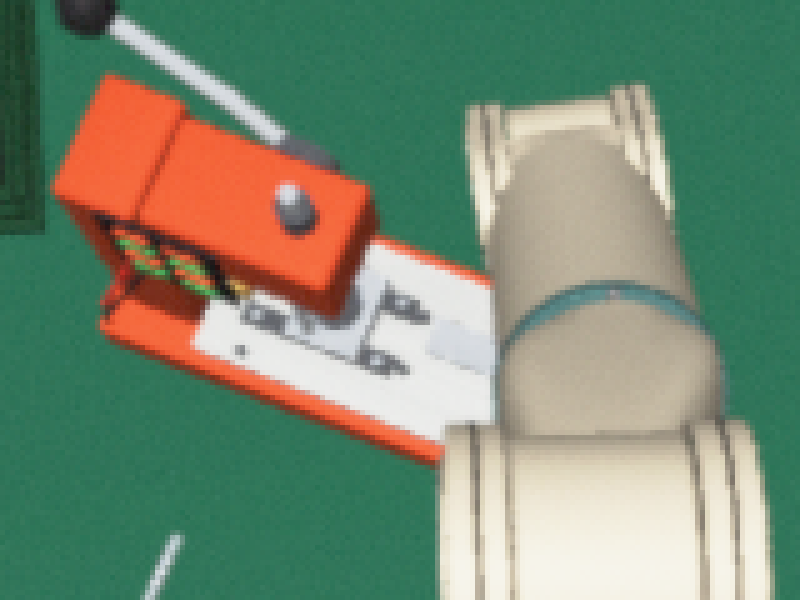

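The top picture shows the gauge tip (crop ~430,335) in line with the channel between the lead-ins (crop 410,305 and 390,365). I'm lowering onto the bed.

>>> play_rows(
  targets=[
    [1,0,0,2.5,0],
    [1,0,0,3.5,0],
    [1,0,0,3.9,0],
    [1,0,0,4.0,0],
    [1,0,0,4.05,0],
    [1,0,0,4.05,0],
    [1,0,0,4.05,0],
  ],
)

```text
clock: 5.4
eef_pos: [633.3, -5.4, 80.5]
tool_rot: [3.141, -0.0, 1.197]
force: [0.4, 0.0, -1.0]
width: 21.3
gripper_force: 59.1
```

>>> play_rows(
  targets=[
    [1,0,0,0.1,0],
    [1,0,0,0.1,0],
    [1,0,0,0.1,0],
  ],
)

```text
clock: 5.7
eef_pos: [632.9, -5.4, 78.9]
tool_rot: [3.142, -0.0, 1.197]
force: [-0.5, 0.4, -0.3]
width: 21.6
gripper_force: 59.1
```

>>> play_rows(
  targets=[
    [1,0,0,0.1,0],
    [1,0,0,0.1,0],
    [1,0,0,0.1,0],
  ],
)

```text
clock: 6.0
eef_pos: [632.8, -5.4, 77.8]
tool_rot: [-3.142, 0.0, 1.197]
force: [-0.7, -0.3, -0.2]
width: 21.5
gripper_force: 59.2
```

>>> play_rows(
  targets=[
    [1,0,0,0.1,0],
    [1,0,0,0.1,0],
    [1,0,0,0.1,0],
  ],
)

```text
clock: 6.3
eef_pos: [633.0, -5.4, 76.9]
tool_rot: [3.141, -0.0, 1.197]
force: [0.3, 0.5, -1.0]
width: 21.3
gripper_force: 59.2
```

```bash
python3 - <<'E'
from h import *
x,y=press(-160,0.4); to(x,y,77,68.55); p=ctrl.read_state()['eef_pos'][:2]; print((p-O)@U,(p-O)@V)
E
```

```text
rows cm [ 1.25 -0.08 -0.01  0.03] yaw 68.58 [632.96  -5.42  76.88] [ 0.33  0.51 -1.  ] 21.3 t 6.3
-172.53600139442392 -0.3806715366986672
```

>>> play_rows(
  targets=[
    [1,0.5,0,0.03,0],
    [1,1,0,0.03,0],
    [1,1.5,0,0.03,0],
    [1,2,0,0.03,0],
    [1,2.5,0,0.03,0],
    [1,2.5,0,0.03,0],
    [1,2.5,0,0.03,0],
  ],
)

```text
clock: 7.0
eef_pos: [642.7, 19.2, 76.8]
tool_rot: [3.141, -0.002, 1.198]
force: [0.3, 1.0, 2.4]
width: 21.3
gripper_force: 59.6
```

```bash
python3 - <<'E'
from h import *
x,y=press(-110,-.4); to(x,y,77,68.55); p=ctrl.read_state()['eef_pos'][:2]; print((p-O)@U,(p-O)@V)
F=[];T=[]
for i in range(1):
    s=ctrl.read_state(); print(s['force']@np.r_[U,0],s['force']@np.r_[V,0],s['torque'])
E
```

```text
rows cm [ 3.6   0.01 -0.02  0.07] yaw 68.62 [642.65  19.24  76.79] [0.3  1.   2.41] 21.3 t 7.0
-146.03579455555933 -0.38427621296196046
1.0381901815345325 0.08204657654048025 [ 0.23130356 -0.12662625  0.01521991]
```

>>> play_rows(
  targets=[
    [1,0.6,0,0,0],
    [1,1.2,0,-0.02,0],
    [1,1.8,0,-0.02,0],
    [1,2.4,0,-0.02,0],
    [1,3,0,-0.02,0],
    [1,3,0,-0.02,0],
    [1,3,0,-0.02,0],
  ],
)

```text
clock: 7.7
eef_pos: [653.6, 47.7, 76.8]
tool_rot: [3.141, -0.003, 1.198]
force: [0.9, 1.0, 2.3]
width: 21.5
gripper_force: 59.6
```

```bash
cat >> h.py <<'E'
def rep():
    s=ctrl.read_state(); p=s['eef_pos']; f=s['force']
    print('press xy',((p[:2]-O)@U).round(2),((p[:2]-O)@V).round(2),'z',p[2].round(2),'F feed',(f[:2]@U).round(2),'lat',(f[:2]@V).round(2),'z',f[2].round(2),'tz',s['torque'].round(2),'w',round(s['width'],1),'t',s['clock'])
E
python3 -c "
from h import *
rep(); x,y=press(-76,-.4); to(x,y,77,68.55)"
```

```text
press xy -115.51 -0.13 z 76.79 F feed 1.27 lat -0.46 z 2.35 tz [ 0.29 -0.12 -0.  ] w 21.5 t 7.7
rows cm [ 3.95  0.03 -0.02  0.09] yaw 68.64 [653.58  47.74  76.79] [0.89 1.01 2.35] 21.5 t 7.7
```

>>> play_rows(
  targets=[
    [1,0.7,0,0,0],
    [1,1.4,0,0,0],
    [1,2.1,0,0,0],
    [1,2.8,0,0,0],
    [1,3.4,0,0,0],
    [1,3.8,0,0,0],
    [1,3.8,0,0,0],
    [1,3.8,0,0,0],
  ],
)

```text
clock: 8.5
eef_pos: [667.2, 82.6, 76.8]
tool_rot: [3.141, -0.002, 1.198]
force: [0.6, -0.4, 3.0]
width: 21.2
gripper_force: 59.7
```

```bash
python3 -c "
from h import *
rep()
im,d,c=cam('side'); cv2.imwrite('pics/s4.png',cv2.resize(im[100:220,310:430],(600,600),interpolation=3)[...,::-1])"
```

```text
press xy -78.05 -0.09 z 76.77 F feed -0.16 lat -0.71 z 3.04 tz [-0.11 -0.07  0.01] w 21.2 t 8.5
```

View pics/s4.png

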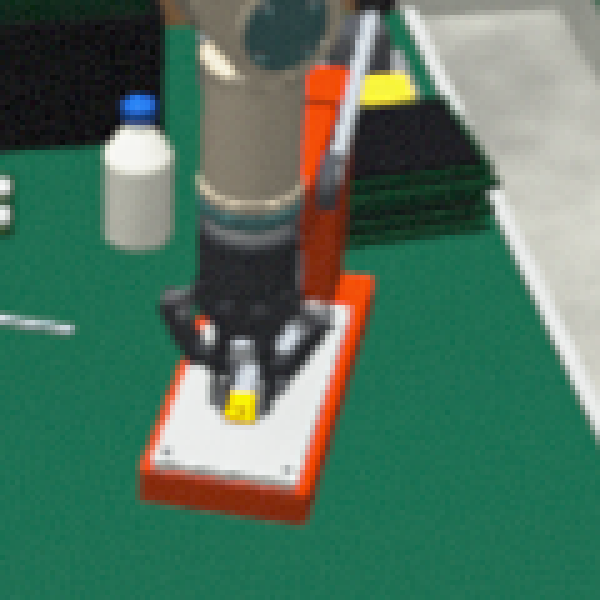

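The gauge is in the channel, with the yellow tail (crop 240,405) out between the fingers. I'm releasing it, backing off and closing the fingers so I can push from behind the tail.

>>> play_rows(
  targets=[
    [0.55,0,0,0,0],
    [0.55,0,0,0,0],
    [0.55,0,0,0,0],
    [0.55,0,0,-1,0],
    [0.55,0,0,-3,0],
    [0.55,-2,0,-3,0],
    [1,-3,0,-3,0],
    [1,-3.2,0,-3,0],
    [1,-3.2,0,-3,0],
    [1,-3.2,0,-3,0],
  ],
)

```text
clock: 9.55
eef_pos: [654.9, 51.7, 106.2]
tool_rot: [-3.141, -0.0, 1.197]
force: [0.8, -0.3, -0.0]
width: -0.1
gripper_force: 0.0
```

>>> play_rows(
  targets=[
    [1,0,0,0,0],
    [1,0,0,0.5,0],
    [1,0,0,1.5,0],
    [1,0,0,2.4,0],
    [1,0,0,2.8,0],
    [1,0,0,2.9,0],
    [1,0,0,2.9,0],
  ],
)

```text
clock: 10.25
eef_pos: [655.0, 51.4, 77.4]
tool_rot: [-3.141, 0.0, 1.197]
force: [-0.4, 0.7, 0.1]
width: 0.0
gripper_force: 0.0
```

```bash
python3 -c "
from h import *
rep(); x,y=press(-108,-.3); to(x,y,77.5,68.55)
im,d,c=cam('side'); cv2.imwrite('pics/s5.png',cv2.resize(im[130:210,320:400],(600,600),interpolation=3)[...,::-1])
W=xyz(d,c);hsv=cv2.cvtColor(im,cv2.COLOR_RGB2HSV);y=(hsv[...,0]>22)&(hsv[...,0]<34)&(hsv[...,1]>140)
y[:150]=0;y[210:]=0;y[:,:330]=0;y[:,390:]=0
P=plane_pts(c,y,56);B=(P[:,:2]-O)@np.array([U,V]).T;print(len(B),B.min(0),B.max(0))"
```

```text
press xy -111.6 -0.17 z 77.38 F feed 0.56 lat 0.6 z 0.13 tz [-0.02  0.03  0.02] w 0.0 t 10.25
rows cm [ 0.36  0.01 -0.01  0.03] yaw 68.58 [655.05  51.37  77.38] [-0.36  0.74  0.13] 0.0 t 10.25
6 [-88.72967388 -11.78463294] [-68.96146868  -6.78482862]
```

View pics/s5.png

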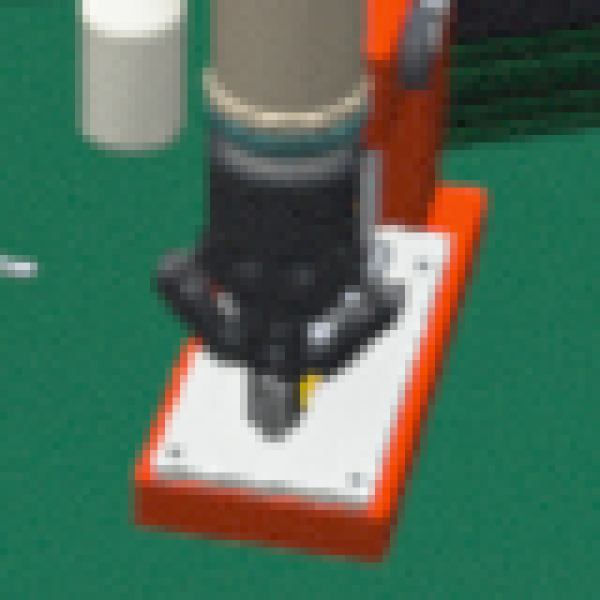

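The shut fingers stand behind the yellow tail (tail end at crop 305,400). I'm pushing quickly to just short of the earliest stop position, then in small steps with force checks.

>>> play_rows(
  targets=[
    [1,0.4,0,0,0],
    [1,0.8,0,0,0],
    [1,1.1,0,0,0],
    [1,1.4,0,0,0],
    [1,1.6,0,0,0],
    [1,1.7,0,0,0],
    [1,1.8,0,0,0],
    [1,1.8,0,0,0],
    [1,1.8,0,0,0],
  ],
)

```text
clock: 11.2
eef_pos: [661.8, 68.1, 77.7]
tool_rot: [3.141, -0.0, 1.197]
force: [0.2, -1.4, 0.5]
width: -0.0
gripper_force: 0.7
```

```bash
python3 -c "
from h import *
rep()
for i in range(3): ctrl.get_image('top'); rep()"
```

```text
press xy -93.59 -0.32 z 77.73 F feed -1.22 lat -0.68 z 0.54 tz [-0.25  0.1  -0.03] w -0.0 t 11.2
press xy -93.63 -0.33 z 77.72 F feed -0.75 lat 0.01 z 2.13 tz [-0.26  0.09  0.01] w 0.3 t 11.25
press xy -93.55 -0.28 z 77.71 F feed -0.65 lat 0.13 z 0.76 tz [-0.21  0.05  0.02] w -0.0 t 11.3
press xy -93.59 -0.32 z 77.75 F feed -0.74 lat -0.5 z 0.94 tz [-0.31  0.03  0.  ] w 0.3 t 11.35
```

>>> play_rows(
  targets=[
    [1,0.03,0,0,0],
    [1,0.06,0,0,0],
    [1,0.06,0,0,0],
  ],
)

```text
clock: 11.65
eef_pos: [661.9, 68.6, 77.7]
tool_rot: [-3.142, 0.0, 1.197]
force: [0.3, -1.6, 1.5]
width: 0.1
gripper_force: 0.8
```

```bash
cat >> h.py <<'E'
def feel():
    s=ctrl.read_state(); print('x',((s['eef_pos'][:2]-O)@U).round(2),'F',(s['force'][:2]@U).round(2),'T',(s['torque'][:2]@V).round(3),'t',s['clock'])
E
python3 -c "
from h import *
feel()"
```

```text
x -93.01 F -1.42 T 0.294 t 11.65
```

>>> play_rows(
  targets=[
    [1,0.05,0,0,0],
    [1,0.1,0,0,0],
    [1,0.1,0,0,0],
  ],
)

```text
clock: 11.95
eef_pos: [662.3, 69.8, 77.7]
tool_rot: [3.142, -0.0, 1.197]
force: [-0.9, -1.4, 1.2]
width: 0.3
gripper_force: 0.7
```

```bash
python3 -c "
from h import *
feel()"
```

```text
x -91.77 F -1.63 T 0.287 t 11.95
```

>>> play_rows(
  targets=[
    [1,0.03,0,0,0],
    [1,0.06,0,0,0],
    [1,0.06,0,0,0],
  ],
)

```text
clock: 12.25
eef_pos: [662.5, 70.2, 77.7]
tool_rot: [-3.142, -0.0, 1.197]
force: [-1.1, -0.9, 1.5]
width: -0.2
gripper_force: 0.7
```

```bash
python3 -c "
from h import *
feel()"
```

```text
x -91.31 F -1.23 T 0.333 t 12.25
```

>>> play_rows(
  targets=[
    [1,0.03,0,0,0],
    [1,0.06,0,0,0],
    [1,0.06,0,0,0],
  ],
)

```text
clock: 12.55
eef_pos: [662.8, 70.8, 77.7]
tool_rot: [3.142, -0.0, 1.197]
force: [-1.0, -1.0, 1.3]
width: -0.1
gripper_force: 0.7
```

```bash
python3 -c "
from h import *
feel()"
```

```text
x -90.68 F -1.3 T 0.303 t 12.55
```

>>> play_rows(
  targets=[
    [1,0.03,0,0,0],
    [1,0.06,0,0,0],
    [1,0.06,0,0,0],
  ],
)

```text
clock: 12.85
eef_pos: [663.0, 71.4, 77.7]
tool_rot: [3.142, -0.0, 1.197]
force: [-0.0, -1.3, 0.5]
width: 0.3
gripper_force: 0.7
```

```bash
python3 -c "
from h import *
feel()"
```

```text
x -90.09 F -1.21 T 0.336 t 12.85
```

>>> play_rows(
  targets=[
    [1,0.03,0,0,0],
    [1,0.06,0,0,0],
    [1,0.06,0,0,0],
  ],
)

```text
clock: 13.15
eef_pos: [663.2, 71.9, 77.7]
tool_rot: [3.142, -0.0, 1.197]
force: [0.3, -0.4, 0.6]
width: -0.1
gripper_force: 0.7
```

```bash
python3 -c "
from h import *
feel()"
```

```text
x -89.49 F -0.27 T 0.275 t 13.15
```

>>> play_rows(
  targets=[
    [1,0.03,0,0,0],
    [1,0.06,0,0,0],
    [1,0.06,0,0,0],
  ],
)

```text
clock: 13.45
eef_pos: [663.4, 72.5, 77.7]
tool_rot: [3.142, -0.0, 1.197]
force: [0.1, -0.6, 1.4]
width: 0.1
gripper_force: 0.7
```

```bash
python3 -c "
from h import *
feel()"
```

```text
x -88.86 F -0.49 T 0.309 t 13.45
```

>>> play_rows(
  targets=[
    [1,0.03,0,0,0],
    [1,0.06,0,0,0],
    [1,0.06,0,0,0],
  ],
)

```text
clock: 13.75
eef_pos: [663.7, 73.1, 77.7]
tool_rot: [3.141, -0.0, 1.197]
force: [0.1, -1.6, -0.1]
width: -0.2
gripper_force: 0.7
```

```bash
python3 -c "
from h import *
feel()"
```

```text
x -88.25 F -1.46 T 0.34 t 13.75
```

>>> play_rows(
  targets=[
    [1,0.03,0,0,0],
    [1,0.06,0,0,0],
    [1,0.06,0,0,0],
  ],
)

```text
clock: 14.05
eef_pos: [663.9, 73.6, 77.7]
tool_rot: [3.142, -0.0, 1.197]
force: [-0.9, -1.5, 0.4]
width: -0.0
gripper_force: 0.7
```

```bash
python3 -c "
from h import *
feel()"
```

```text
x -87.67 F -1.75 T 0.338 t 14.05
```

>>> play_rows(
  targets=[
    [1,0.03,0,0,0],
    [1,0.06,0,0,0],
    [1,0.06,0,0,0],
  ],
)

```text
clock: 14.35
eef_pos: [664.1, 74.1, 77.7]
tool_rot: [3.142, -0.0, 1.197]
force: [-0.7, -1.2, 1.4]
width: -0.2
gripper_force: 0.7
```

```bash
python3 -c "
from h import *
feel()"
```

```text
x -87.1 F -1.39 T 0.261 t 14.35
```

>>> play_rows(
  targets=[
    [1,0.03,0,0,0],
    [1,0.06,0,0,0],
    [1,0.06,0,0,0],
  ],
)

```text
clock: 14.65
eef_pos: [664.3, 74.7, 77.7]
tool_rot: [3.142, -0.0, 1.197]
force: [-0.9, -1.3, 0.3]
width: -0.1
gripper_force: 0.7
```

```bash
python3 -c "
from h import *
feel()"
```

```text
x -86.51 F -1.58 T 0.301 t 14.65
```

>>> play_rows(
  targets=[
    [1,0.03,0,0,0],
    [1,0.06,0,0,0],
    [1,0.06,0,0,0],
  ],
)

```text
clock: 14.95
eef_pos: [664.5, 75.3, 77.7]
tool_rot: [3.142, -0.0, 1.197]
force: [-1.1, -0.6, 0.8]
width: -0.1
gripper_force: 0.7
```

```bash
python3 -c "
from h import *
feel()"
```

```text
x -85.87 F -1.01 T 0.29 t 14.95
```

>>> play_rows(
  targets=[
    [1,0.03,0,0,0],
    [1,0.06,0,0,0],
    [1,0.06,0,0,0],
  ],
)

```text
clock: 15.25
eef_pos: [664.7, 75.8, 77.7]
tool_rot: [3.142, -0.0, 1.197]
force: [-0.9, -0.7, 1.0]
width: 0.1
gripper_force: 0.7
```

```bash
python3 -c "
from h import *
feel()"
```

```text
x -85.31 F -1.03 T 0.25 t 15.25
```

>>> play_rows(
  targets=[
    [1,0.03,0,0,0],
    [1,0.06,0,0,0],
    [1,0.06,0,0,0],
  ],
)

```text
clock: 15.55
eef_pos: [665.0, 76.3, 77.7]
tool_rot: [3.142, 0.0, 1.197]
force: [-1.1, -1.1, 0.9]
width: 0.5
gripper_force: 0.7
```

```bash
python3 -c "
from h import *
feel()"
```

```text
x -84.76 F -1.43 T 0.262 t 15.55
```

>>> play_rows(
  targets=[
    [1,0.03,0,0,0],
    [1,0.06,0,0,0],
    [1,0.06,0,0,0],
  ],
)

```text
clock: 15.85
eef_pos: [665.0, 76.4, 77.7]
tool_rot: [-3.141, 0.001, 1.197]
force: [-0.3, -3.3, 1.5]
width: 0.1
gripper_force: 1.4
```

```bash
python3 -c "
from h import *
feel()"
```

```text
x -84.65 F -3.19 T 0.601 t 15.85
```

The pusher stalled at press x = -84.65 and the force doubled, which fits stop contact. I'll add one light confirmation push and then withdraw.

>>> play_rows(
  targets=[
    [1,0.02,0,0,0],
    [1,0.02,0,0,0],
  ],
)

```text
clock: 16.05
eef_pos: [665.0, 76.4, 77.7]
tool_rot: [-3.141, 0.001, 1.197]
force: [-1.3, -2.7, 2.2]
width: -0.1
gripper_force: 1.8
```

```bash
python3 -c "
from h import *
feel()"
```

```text
x -84.62 F -2.99 T 0.756 t 16.05
```

>>> play_rows(
  targets=[
    [1,-0.3,0,0,0],
    [1,-1,0,0,0],
    [1,-3,0,0,0],
    [1,-5,0,-3,0],
    [1,-9,0,-7,0],
    [1,-13,0,-11,0],
    [1,-18,0,-12,0],
    [1,-23,0,-12,0],
    [1,-25,0,-12,0],
    [1,-25,0,-12,0],
  ],
)

```text
clock: 17.05
eef_pos: [570.2, -164.2, 198.0]
tool_rot: [3.142, 0.005, 1.186]
force: [-0.7, 0.4, -0.2]
width: 0.1
gripper_force: 0.0
```

```bash
python3 - <<'E'
from h import *
rep()
im,d,c=cam('top'); s,_,c2=cam('side')
A1=cv2.resize(im[80:190,190:300],(400,400),interpolation=3); A2=cv2.resize(s[110:210,310:410],(400,400),interpolation=3)
cv2.imwrite('pics/f.png',np.hstack([A1,A2])[...,::-1])
for n,i,cc in(('top',im,c),('side',s,c2)):
    hsv=cv2.cvtColor(i,cv2.COLOR_RGB2HSV); y=(hsv[...,0]>22)&(hsv[...,0]<34)&(hsv[...,1]>110)
    P=plane_pts(cc,y,56)[:,:2]; B=(P-O)@np.array([U,V]).T; k=(abs(B[:,1])<20)&(B[:,0]>-110)&(B[:,0]<-40); B=B[k]
    print(n,len(B),B.min(0),B.max(0))
E
```

```text
press xy -343.26 -0.07 z 198.0 F feed 0.15 lat 0.77 z -0.21 tz [-0.03  0.06  0.01] w 0.1 t 17.05
top 70 [-74.23496639 -11.04545993] [-41.69205202  12.65371865]Traceback (most recent call last):
  File "<stdin>", line 9, in <module>
    return umr_minimum(a, axis, None, out, keepdims, initial, where)
ValueError: zero-size array to reduction operation minimum which has no identity
```

View pics/f.png

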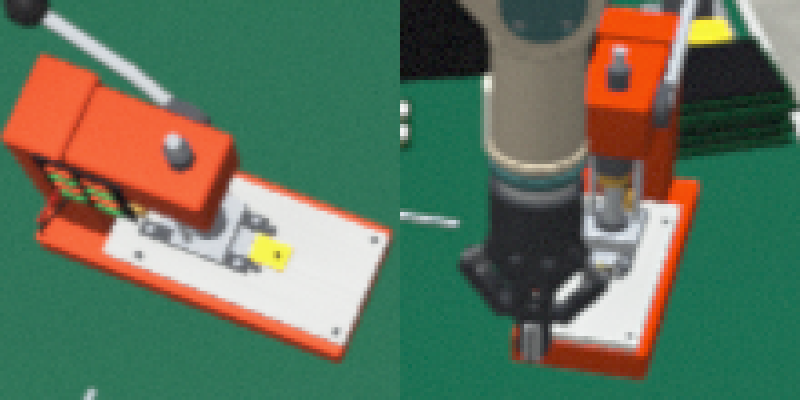

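The gauge lies in the channel, with its yellow tail (left half, 270,250) ending at press x ≈ -74. That is 29 mm in front of the rails, inside the 16–34 mm expected at home, and the arm is clear.

```bash
python3 -c "
from h import *
print(ctrl.finish_job())"
```

```text
the job is handed in; nothing more can be done
None
```

The go-gauge lies flat under the press foot with its end against the stop screw (found by feel with about 3 N of push, under the 6 N that would shift the stop), released and handed in at about 17 s; nothing else was touched.

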